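# Unlock the drill case and hold its lid open

### The job

Release the red drill case on the plywood board: slide the black knob of its transport lock all the way to its far end stop, away from the lid's yellow handle. Then raise the lid by the yellow handle and hold it open at about 60 degrees from closed so that I can pick out a drill; it falls shut by itself, so finish with the handle still held, and keep it there. Leave the other things on the bench where they are.

Things in the scene. Friction and masses are not known exactly. Their poses are not given: they have to be found in the camera images.
- lid_handle: Yellow bar handle at the lid's front, 16 mm thick, 26 mm long along its own y, on a steel tongue (16x6 mm) running along its +x to the lid. Origin: bar centre, 46 mm over the bench and 28 mm over the board when shut. Pinch its ends from above, fingers apart along y: the lid pivots between them as it rises. Axes when shut: x to the hinge, y left, z up; turns with the lid. Case yaw within 0.35 rad.
- lid_hinge (a point): Middle of the lid's hinge line at the back of the red case (123x151x37 mm, fixed on a fixed plywood board 18 mm thick), 53 mm above the bench. Axes are the case's: x away from the handle, y along the hinge line, z up. The shut handle's bar lies 147.5 mm towards -x and 7 mm lower.
- drill_case_lid (a joint): Angle of the lid in rad: 0 shut, grows as the handle rises, 1.92 wide open; 60 degrees is 1.05. Lid and handle weigh 0.17 to 0.27 kg; it falls shut when let go below upright.
- lock_knob (a point): Centre of the lock's black upright knob, 20 mm thick, 24 mm tall; centre 80 mm, top 92 mm above the bench, on a 12 mm neck. In front of the case, to its right: locked, it stands 24 mm in front of the handle bar and 50 mm to its -y side. Axes are the case's; slides along -y. A steel nose behind it (48 mm towards +x, top 57 mm up) holds down a lug of the lid.
- lock (a joint): Travel of the lock slide in m: 0 locked, 0.05 at the far end stop (released); starts at 0 to 0.012. Grows as the knob moves along its own -y, away from the yellow handle. Sliding takes 2 to 4 N; it stays where it is left. It blocks the lid below about 0.025.
- spray_can: Bystander, leave it: tall green and white spray can, 65 mm across, 250 mm high. Origin at the middle of its underside.
- mug: Bystander, leave it: white patterned mug, 82 mm across, 94 mm high. Origin at the middle of its underside.
- tape_measure: Bystander, leave it: yellow tape measure, 64x83x32 mm. Origin at the middle of its underside.
- oil_bottle: Bystander, leave it: red bottle with yellow spout, 52 mm across, 158 mm high. Origin at the middle of its underside.
- pliers: Bystander, leave it: red-handled pliers lying flat, 188 mm long, 14 mm high. Origin at the middle of its underside.

How it is judged:
On the way, in this order (a step that is already met when the one before it is completed fails the run):
1. the lock is slid to its far end stop while the lid is still shut (value of joint lock above 0.046 m and value of joint drill_case_lid below 0.1 rad), for 0.2 s.
2. the lid is held open between 50 and 70 degrees by its handle (value of joint drill_case_lid between 0.873 and 1.222 rad and contact force between the fingers and lid_handle above 0.3 N), for 0.2 s.
At the end, for the whole second after the job is handed in: The robot's fingers hold the lid by its yellow handle (more than 0.3 N of contact), still, with the lid 50 to 70 degrees open (0.873 to 1.222 rad), and the lock is still at its far end stop (travel over 44 mm of 50) (all of step 2 and value of joint lock above 0.044 m and velocity of joint drill_case_lid between -0.15 and 0.15 rad/s); the arm keeps its last pose, push and grip.
It fails at once if another thing on the bench is moved more than 30 mm (distance of any of spray_can, mug, tape_measure, oil_bottle, pliers from where it was at the start of the episode above 0.03 m).
It also fails if it takes over 40 s, if anything falls off the work surface, if the arm or the gripper's body presses on something with over 40 N, if the wrist force passes 120 N, or if a joint passes its speed limit or range.

### The arm

A 7-joint arm with a two-finger parallel gripper is mounted at the origin on a cart in front of the work surface, level with it; the furniture and walls round the work are solid. World frame = base frame: x ahead of the robot, y to its left, z up, the work surface at z = 0. Lengths are in m, angles in rad, forces in N, time in s.
With the tool pointing down it reaches from about 0.35 to 0.9 m from the base axis. Payload 19.9 kg.
Tool frame: the origin (TCP) lies between the finger pads; the fingertips stand 19 mm ahead of it and the grasp point (between the pads) is the TCP; z points along the fingers, y is the line along which they close (so a half turn about z gives the same grasp; the last joint's range is limited). The gripper opens to 94 mm and grips with 3 to 60 N. Pads are 16 mm wide; open, the fingers measure 119 mm over their backs; the gripper's body (75 mm by 177 mm) begins 78 mm behind the grasp point.
Start: joints at [-1.157, 0.417, -0.01, 1.614, 0.005, 1.111, -0.053], TCP at [0.275, 0.561, 0.201] pointing down, gripper open.
Joint ranges: [-2.81, 2.81], [-0.39, 2.02], [-1.27, 1.25], [0.06, 2.57], [-1.19, 4.33], [0.19, 2], [-2.82, 2.82]. Speed limits (rad/s): [1.89, 1.89, 2.39, 2.39, 3.01, 3.01, 3.01].

### API

Orientations are given as a 3x3 rotation matrix whose columns are the frame's x, y, z axes.
In Python, from rig import robot gives the robot as it stands. Calls block until the motion is done:
- robot.move_ptp(position, orientation): joint-space move of the TCP to a pose.
- robot.move_linear(position, velocity=0.15, frame=None, threshold=None): straight line of the TCP; frame=None keeps the orientation; velocity is the mean speed in m/s. With threshold (N) it stops when the force on the tool has changed by that much, and returns True; else False.
- robot.goto_joints(angles): joint-space move.
- robot.gripper_to(opening): finger opening in m; the grip force is fixed at half the most; returns when the fingers have stopped.
- robot.pause(seconds).
- robot.ik(position, orientation): joint angles nearest the present ones, or None.
- robot.get_state(): the state.
- robot.grab_frame(name): name is "scene" or "top"; returns the picture (420x560x3 uint8, red, green, blue); there is no depth.
- robot.camera_info(name): a dict with "fx", "fy", "cx", "cy" (pixels), "rvec" (rotation vector, rad) and "tvec" (3), from world to camera coordinates, as OpenCV has them. Camera axes: x right, y down, z forward; pixel columns grow to the right and rows downward; lengths in m; the calibration is good to about 2 mm. A picture is of the moment at which its call begins. camera_info takes no time and is no camera call.
A pose or a line that the arm cannot do raises robot.PlanningError and nothing moves.
- robot.sign_off(): hands the job in; it is judged then, once.
The state is a dict: "time": time; "qpos": joint angles; "joint_vel": joint speeds; "effort": joint torques, N m; "ee_pos": TCP position; "tool_rot": TCP orientation; "force": force on the tool from outside, world axes, zero at the start; "moment": the same for the moment, N m; "opening": finger opening in m; "grasp_force": force on a finger pad.
Only numpy, scipy, OpenCV 4.12 (cv2) and the standard library are available. Lean on these libraries where they do the work, as an engineer would, in place of code of your own. Each camera call takes 0.05 s, during which the arm holds its last target. There are 200 camera calls.

## Working session

There is one attempt and no reset: what is moved stays moved. The work goes in short steps, each a Python script; the robot and the scene stay as the last script left them, time stands still between calls to the robot, and variables do not carry over. Pictures are saved under pics/ and viewed, at most 10 in all, crops included, and the job is handed in when it is done.

```bash
mkdir -p pics; python3 - <<'E'
from rig import robot
import cv2
for n in("scene","top"):
    f=robot.grab_frame(n); cv2.imwrite(f"pics/{n}0.png",cv2.resize(f[:,:,::-1],None,fx=1.42,fy=1.42,interpolation=cv2.INTER_CUBIC) if n=="scene" else cv2.resize(f[:,:,::-1],(800,600),interpolation=cv2.INTER_CUBIC)); print(n,robot.camera_info(n))
print(robot.get_state())
E
```

```text
scene {'fx': 396.91164820667035, 'fy': 396.91164820667035, 'cx': 280.1993408212235, 'cy': 209.44864630301728, 'rvec': array([ 2.34512283, -1.01283606,  0.33409513]), 'tvec': array([-0.28626756,  0.39915541,  1.32488268])}
top {'fx': 432.01991889191873, 'fy': 432.01991889191873, 'cx': 275.9008615907983, 'cy': 208.13647614233727, 'rvec': array([ 1.47180049, -2.57598818,  0.39627238]), 'tvec': array([0.32713212, 0.42767238, 1.65613103])}
{'time': 0.1, 'qpos': array([-1.15649357,  0.41785988, -0.01031832,  1.61407796,  0.00471817,
        1.11069026, -0.05299934]), 'joint_vel': array([-4.45913872e-04, -1.28329814e-03,  5.47326667e-05, -9.96237900e-04,
       -2.09545757e-04,  1.73671020e-03, -1.78731706e-03]), 'effort': array([ 1.00507346e-03, -8.52577400e+01,  6.39248695e-01, -4.26682341e+01,
       -4.88988461e-02,  1.64791045e-02,  5.39163841e-05]), 'ee_pos': array([0.27497961, 0.56090213, 0.20023687]), 'tool_rot': array([[-8.97921435e-01,  4.40155615e-01, -3.61265046e-04],
       [ 4.40155754e-01,  8.97920942e-01, -9.45393698e-04],
       [-9.17328940e-05, -1.00790215e-03, -9.99999488e-01]]), 'force': array([0.33023694, 0.07844782, 0.31238873]), 'moment': array([-0.02672133,  0.0537537 ,  0.035708  ]), 'grasp_force': 0.0, 'opening': 0.09408594727835894}
```

View pics/scene0.png

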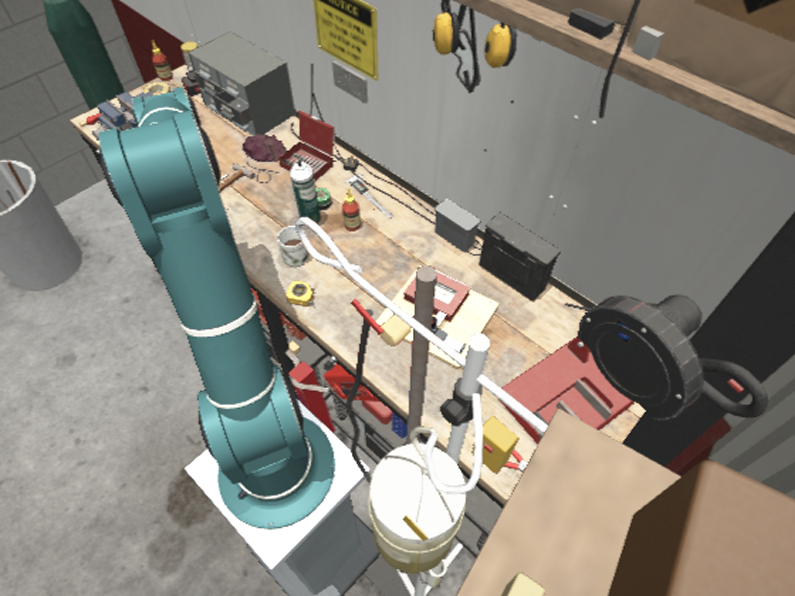

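View pics/top0.png

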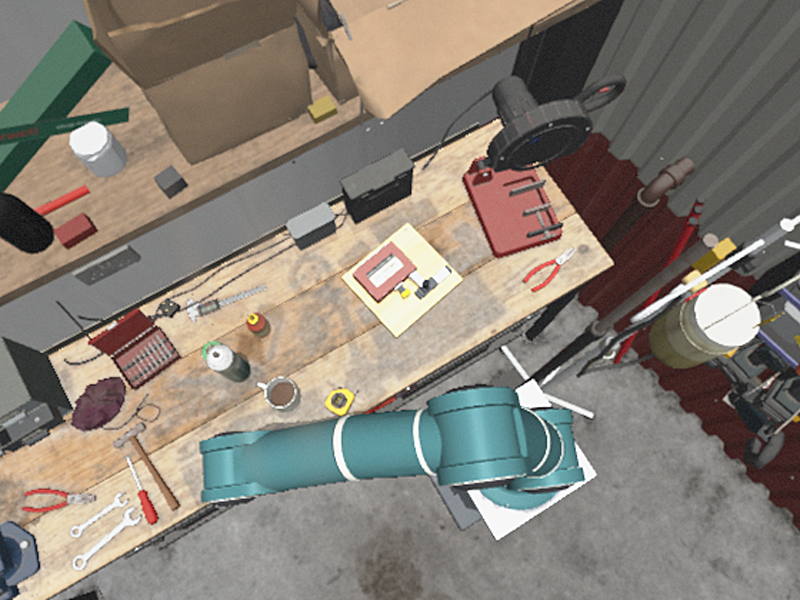

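The case sits at about (385,272) in the top view, with its yellow handle at about (406,293) and the black lock at about (430,283). I'll enlarge that area.

```bash
python3 - <<'E'
from rig import robot
import cv2
f=robot.grab_frame("top")[:,:,::-1]
cv2.imwrite("pics/crop0.png",cv2.resize(f[155:235,235:335],(750,600),interpolation=cv2.INTER_CUBIC))
E
```

```text
(no output)
```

View pics/crop0.png

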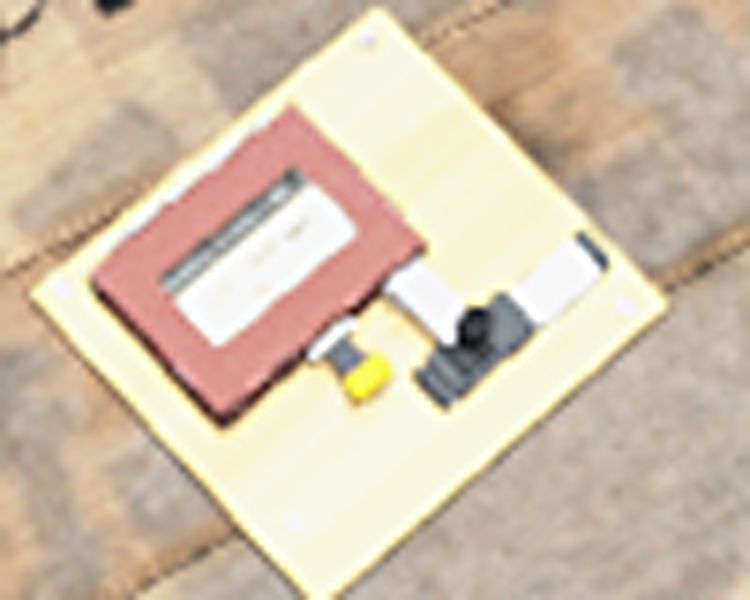

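The crop shows the handle bar at about (366,376), the knob top at about (476,326), and the lid corners at about (93,278), (290,105), (425,247) and (222,418).

```bash
cat > h.py <<'E'
import numpy as np, cv2
from rig import robot
def ray(name,uv,z):
    c=robot.camera_info(name);R=cv2.Rodrigues(c["rvec"])[0];C=-R.T@c["tvec"]
    d=R.T@np.array([(uv[0]-c["cx"])/c["fx"],(uv[1]-c["cy"])/c["fy"],1]);return C+d*(z-C[2])/d[2]
def proj(name,p):
    c=robot.camera_info(name);K=np.array([[c["fx"],0,c["cx"]],[0,c["fy"],c["cy"]],[0,0,1]])
    return cv2.projectPoints(np.array(p,float).reshape(-1,3),c["rvec"],c["tvec"],K,None)[0][:,0]
E
python3 - <<'E'
from h import *
def P(u,v,z): return ray("top",((u+.5)/7.5+235-.5,(v+.5)/7.5+155-.5),z)
n=dict(handle=(366,376,.052),knob=(476,326,.092),BL=(93,278,.055),BR=(290,105,.055),FR=(425,247,.055),FL=(222,418,.055),bTop=(378,8,.018),bR=(667,303,.018),bL=(32,293,.018),stopend=(592,250,.03))
q={k:P(*v) for k,v in n.items()}
for k,v in q.items(): print(k,v.round(4))
a=lambda d:np.arctan2(d[1],d[0]).round(3)
print(a(q['BL']-q['FL']),a(q['BR']-q['FR']),a(q['BL']-q['BR'])-np.pi/2,a(q['FL']-q['FR'])-np.pi/2, a(q['bTop']-q['bR']),a(q['bL']-q['bTop'])-np.pi/2)
hinge=(q['BL']+q['BR'])/2; print('h->hinge',a(hinge-q['handle']),np.linalg.norm((hinge-q['handle'])[:2]))
for y in (.1,.15,.2):
  R=np.array([[np.cos(y),-np.sin(y)],[np.sin(y),np.cos(y)]]); print(y,R.T@(q['knob']-q['handle'])[:2],R.T@(hinge-q['handle'])[:2])
E
```

```text
handle [0.5353 0.0293 0.052 ]
knob [ 0.519  -0.0276  0.092 ]
BL [0.6573 0.1285 0.055 ]
BR [ 0.6903 -0.0145  0.055 ]
FR [ 0.5814 -0.0355  0.055 ]
FL [0.5533 0.1081 0.055 ]
bTop [ 0.7296 -0.0954  0.018 ]
bR [ 0.4965 -0.1418  0.018 ]
bL [0.6794 0.1573 0.018 ]
stopend [ 0.5406 -0.1194  0.03  ]
0.194 0.191 0.22720367320510348 0.19320367320510345 0.196 0.19620367320510335
h->hinge 0.198 0.14122521819102316
0.1 [-0.02192934 -0.05490801] [0.14054973 0.01379624]
0.15 [-0.02464619 -0.05374338] [0.1410636  0.00675444]
0.2 [-0.02730144 -0.05244442] [ 0.14122489 -0.00030424]
```

```bash
cat >> h.py <<'E'
yaw=.196
X=np.array([np.cos(yaw),np.sin(yaw),0]);Y=np.array([-np.sin(yaw),np.cos(yaw),0]);Z=np.array([0,0,1.])
R=np.column_stack([-X,Y,-Z])
H=np.array([.535,.0288,.046])
def st(*k):
    s=robot.get_state(); print(round(s["time"],2),s["ee_pos"].round(4),s["force"].round(1),round(s["opening"],4),round(s["grasp_force"],1))
    return s
E
python3 - <<'E'
from h import *
k=np.array([.519,-.0276,0])
robot.move_ptp(k+Z*.2,R); st()
robot.gripper_to(.06)
print(robot.move_linear(k+Z*.083,.12,threshold=10)); st()
robot.gripper_to(.0); s=st()
f=robot.grab_frame("top")[:,:,::-1]; cv2.imwrite("pics/a.png",cv2.resize(f[140:236,220:348],(800,600),interpolation=cv2.INTER_CUBIC))
E
```

```text
2.42 [ 0.5191 -0.0269  0.2   ] [-0.3 -0.  -0.9] 0.0939 0.0
False
4.25 [ 0.5194 -0.0276  0.0836] [-0.9 -0.1  0.8] 0.0603 0.0
5.0 [ 0.519  -0.0277  0.083 ] [-0.1 -1.5  1.2] 0.0178 30.0
```

Gripped the knob (opening 18 mm, 30 N), so slide it.

```bash
python3 - <<'E'
from h import *
p=robot.get_state()["ee_pos"]
print(robot.move_linear(p-Y*.056,.05,threshold=18)); st(); robot.pause(.3); s=st()
print("travel",(s["ee_pos"]-p)@-Y,"x drift",(s["ee_pos"]-p)@X)
robot.gripper_to(.05); s=st()
robot.move_linear(s["ee_pos"]+Z*.09,.2)
robot.move_linear(H-X*.10+Z*.2,.25); robot.pause(.1)
f=robot.grab_frame("top")[:,:,::-1]; cv2.imwrite("pics/b.png",cv2.resize(f[155:235,235:335],(750,600),interpolation=cv2.INTER_CUBIC)); st()
E
```

```text
True
5.97 [ 0.5285 -0.0752  0.0829] [-1.4  5.5  8.1] 0.0175 30.0
6.28 [ 0.5285 -0.0752  0.083 ] [-1.7  6.2  7.1] 0.0177 30.0
travel 0.0484614291436899 x drift 1.637389932801333e-07
6.96 [ 0.5283 -0.0755  0.0827] [ 0.7 -0.5  0.5] 0.0498 0.0
8.43 [0.4371 0.0084 0.245 ] [-1.  -0.4  0.8] 0.0501 0.0
```

View pics/b.png

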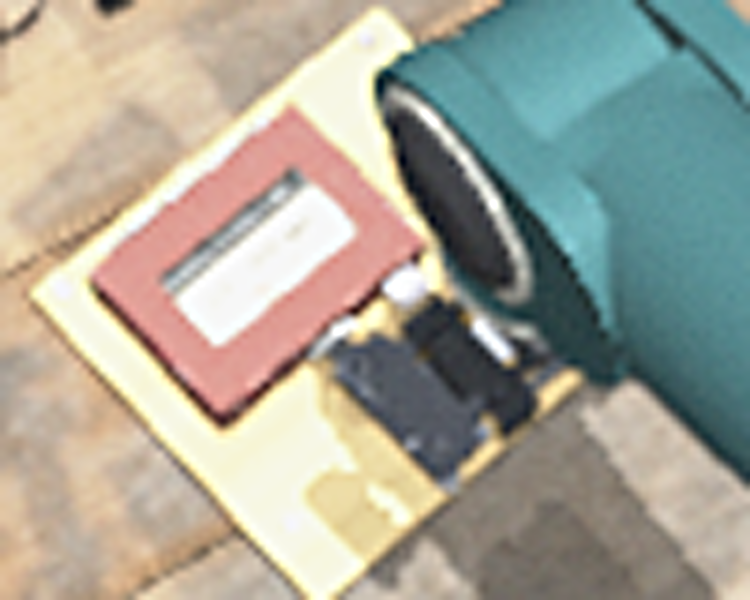

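The case hasn't moved and the lid is shut. The gripper hides the knob, but it stopped against a firm end after 48.5 mm, about 50.7 mm from its nominal locked position, so it is at the end stop. Next, grip the handle.

```bash
sed -i 's/^H=.*/H=np.array([.535,.0288,.046])-.002*X/' h.py; python3 - <<'E'
from h import *
robot.move_linear(H+Z*.06,.2)
print(robot.move_linear(H+Z*.002,.08,threshold=10)); st()
robot.gripper_to(0); s=st(); d=s["ee_pos"]-H; print("offset",d@X,d@Y,d[2])
f=robot.grab_frame("scene")[:,:,::-1]; u=proj("scene",[H])[0].astype(int); print(u)
cv2.imwrite("pics/c.png",cv2.resize(f[u[1]-50:u[1]+40,u[0]-60:u[0]+60],(800,600),interpolation=cv2.INTER_CUBIC))
E
```

```text
False
10.32 [0.5333 0.0284 0.0483] [-0.3  0.9  1. ] 0.0499 0.0
11.2 [0.5341 0.0286 0.0489] [-0.2 -0.1 12.1] 0.0003 6.3
offset 0.0010624603281983367 -3.035956416938004e-05 0.002942769753111682
[295 220]
```

View pics/c.png

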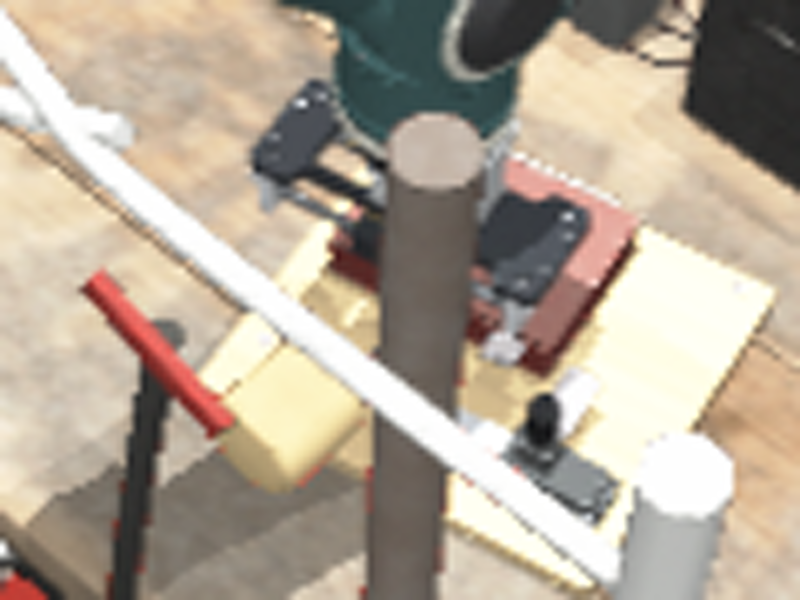

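The opening is 0, so the grasp missed. I'll check the calibration against the visible knob, at about (543,398) for its top in this crop.

```bash
python3 - <<'E'
from h import *
print(((proj("scene",[[.5285,-.0752,.092],[.5285,-.0752,.068]])-[235,170])*6.667).round())
print("knob from scene",ray("scene",(235+543/6.667,170+398/6.667),.092))
s=st(); 
robot.gripper_to(.05); s=st()
robot.move_linear(s["ee_pos"]+Z*.12,.25)
robot.move_ptp(s["ee_pos"]+Z*.2+Y*.22-X*.05,R); robot.pause(.1); st()
for n,u in(("top",(235,155)),("scene",(235,170))):
    f=robot.grab_frame(n)[:,:,::-1]
    cv2.imwrite(f"pics/d_{n}.png",cv2.resize(f[u[1]:u[1]+75,u[0]:u[0]+100],(800,600),interpolation=cv2.INTER_CUBIC))
E
```

```text
[[540. 401.]
 [537. 425.]]
knob from scene [ 0.53109009 -0.07489098  0.092     ]
11.25 [0.5341 0.0286 0.0489] [-0.5  0.6 12.9] 0.0006 6.3
12.15 [0.533  0.0284 0.0479] [-0.1  0.4 -0.2] 0.0498 0.0
13.83 [0.4417 0.2329 0.2472] [ 0.3  0.2 -0. ] 0.0498 0.0
```

View pics/d_top.png

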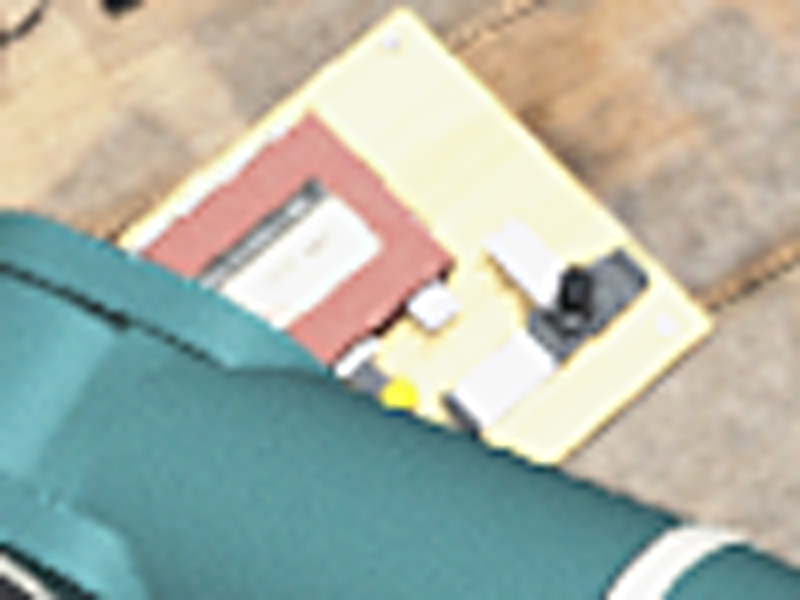

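The knob is at the far end of its track, around (575,290), and the handle's right end, around (410,392), hasn't moved. Next, the side view of the handle.

View pics/d_scene.png

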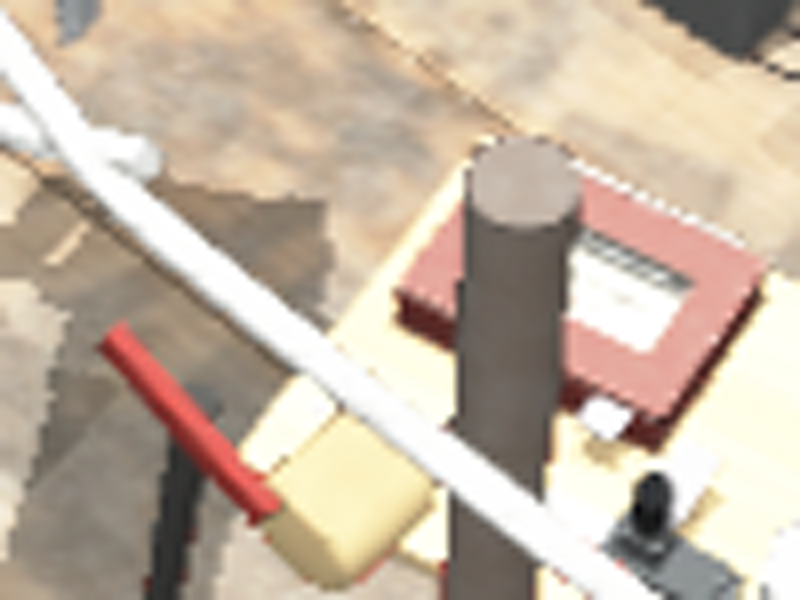

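The handle is hidden behind the pole here. The knob-based estimate agrees with my handle x and y, so I suspect the depth. I'll feel for the board with the open fingertips, then close in small steps.

```bash
python3 - <<'E'
from h import *
robot.move_ptp(H+Z*.08,R)
print(robot.move_linear(H+Z*.005,.15,threshold=10)); st()
print(robot.move_linear(H-Z*.025,.04,threshold=8)); s=st()
robot.move_linear(s["ee_pos"]+Z*.006,.1); st()
for o in (.034,.030,.027,.024):
    robot.gripper_to(o); s=st()
    if s["grasp_force"]>5: break
E
```

```text
False
15.59 [0.5335 0.0288 0.0518] [0.  0.9 0.5] 0.05 0.0
False
16.49 [0.5332 0.0284 0.0211] [-0.7 -1.1  0.8] 0.05 0.0
16.74 [0.5336 0.0284 0.0278] [ 0.7 -0.6 -0.2] 0.05 0.0
17.22 [0.5331 0.0284 0.0271] [ 0.   0.  -0.1] 0.0339 0.0
17.52 [0.5332 0.0284 0.0271] [-0.4 -0.7 -0.5] 0.0299 0.0
17.82 [0.5331 0.0284 0.0271] [ 0.2 -0.4 -0.6] 0.0266 0.0
18.03 [0.5332 0.0281 0.0271] [ 0.1 -2.8 -1. ] 0.0257 30.0
```

The open fingertips sit further back than stated, so the first grasp closed on top of the bar. The bar is now gripped (25.7 mm, 30 N), so lift along the arc.

```bash
python3 - <<'E'
from h import *
s=robot.get_state(); d=s["ee_pos"]-H; L=.1475
hinge=H+L*X+.007*Z
for t in np.radians(np.arange(7.5,60.1,7.5)):
    p=hinge+X*(-L*np.cos(t)-.007*np.sin(t))+Z*(L*np.sin(t)-.007*np.cos(t))
    robot.move_linear(p+d,.07); s=st()
    if s["opening"]<.022 or np.linalg.norm(s["force"])>45: print("STOP",np.degrees(t)); break
f=robot.grab_frame("scene")[:,:,::-1]; u=(235,150)
cv2.imwrite("pics/e.png",cv2.resize(f[u[1]:u[1]+90,u[0]:u[0]+120],(800,600),interpolation=cv2.INTER_CUBIC))
E
```

```text
18.46 [0.5336 0.0281 0.0469] [ 1.2 -2.4 -2.7] 0.0262 30.0
18.88 [0.5366 0.0287 0.0659] [ 0.5 -2.4 -1.9] 0.0259 30.0
19.31 [0.5419 0.0298 0.0844] [ 1.2 -2.7 -2.1] 0.0254 30.0
19.73 [0.5494 0.0312 0.1021] [ 0.8 -2.6 -2.1] 0.0254 30.0
20.16 [0.5592 0.0332 0.1187] [ 1.  -2.6 -1.2] 0.0261 30.0
20.58 [0.571  0.0356 0.1337] [-0.3 -3.1 -1.2] 0.026 30.0
21.01 [0.5845 0.0382 0.1469] [-0.  -3.2 -0.2] 0.0257 30.0
21.43 [0.5996 0.0412 0.1583] [-0.8 -3.9 -0.4] 0.0256 30.0
```

View pics/e.png

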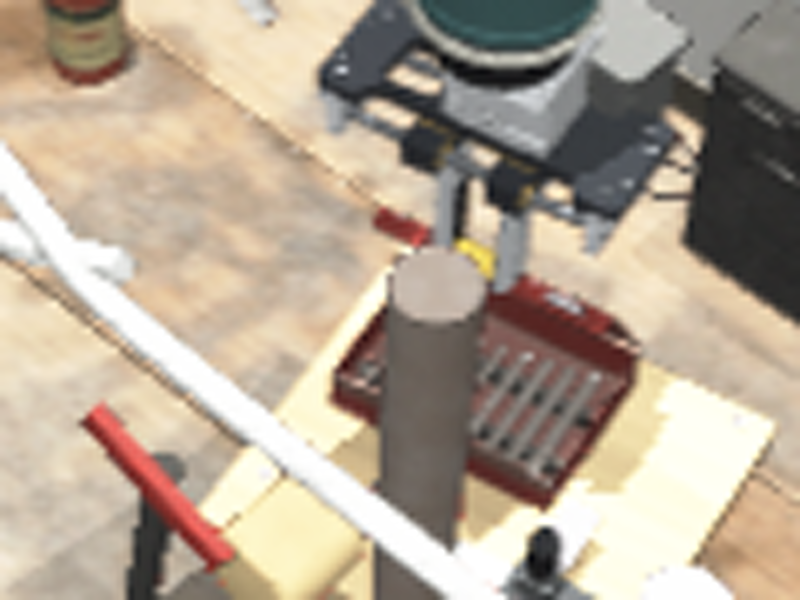

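The lid stands open with the yellow bar, around (475,258), between the fingers, and the knob, around (543,545), is still at its end stop. I'll check the angle against the projection, then hand in.

```bash
python3 - <<'E'
from h import *
h=H+.1475*X+.007*Z
for a in (50,60,70):
    t=np.radians(a); p=h+X*(-.1475*np.cos(t)-.007*np.sin(t))+Z*(.1475*np.sin(t)-.007*np.cos(t))
    print(a,((proj("scene",[p])[0]-[235,150])*6.667).round())
robot.pause(.4); s=st()
if s["grasp_force"]>5 and s["opening"]>.023: print(robot.sign_off())
E
```

```text
50 [453. 291.]
60 [474. 249.]
70 [495. 207.]
21.88 [0.5996 0.0412 0.1583] [ 0.3 -3.8 -1.4] 0.0256 30.0
the job is handed in; nothing more can be done
None
```

The drill case is released and handed in: the lock knob is at its far end stop, and the gripper is holding the lid by its yellow handle at about 60° (checked in the camera image). The first try at the handle missed because the fingers closed above it. That moved nothing, and the second grasp held.

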